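# Drop the strut bracket over the pin of the welding jig

### The job

Load the loose steel strut bracket into the welding jig: its long edge along the fence, its hole over the locating pin, dropped fully home so that it lies flat on the jig's base, then let go and clear. The pin can be clamped anywhere in its slot and is only lightly nipped up, so rest the bracket on it and slide it along the fence gently, without hard pressing or shoving, until the hole finds the pin and the bracket drops. Leave the polish bottle, the tape roll and the spanner alone.

Things in the scene. Friction and masses are not known exactly. Their poses are not given: they have to be found in the camera images.
- bracket: Loose plain steel strut bracket, about 0.66 kg: base plate 70 mm (its x) by 160 mm (its y) by 6 mm, an upright lug welded on top (see lug) and one hole (see hole). Origin: middle of the plate's underside, z up. It may go into the jig either way round.
- lug (a point): Centre of the bracket's upright lug: 40 mm wide along x, 10 mm thick along y, 48 mm tall, rounded at the top with a dark bush in it. This point is 24 mm above the plate's top face, 30 mm above its underside, 10 mm from the plate's middle towards -y. Axes as the bracket's.
- hole (a point): The bracket's only hole, round, 16.5 mm across, right through the plate. This point is on its axis at the plate's UNDERSIDE: 45 mm from the lug's centre along +y and 30 mm below it, 35 mm from both long edges, 45 mm from the nearer end. Axes as the bracket's.
- jig: Fixed welding jig: flat steel base 125 mm (x, -60 to +65 mm) by 300 mm (y) by 20 mm thick, a dark fence bar along its +x side, a slot in the middle running along y with an upright round pin clamped in it. Origin on the bench, under the slot's middle.
- slot_mid (a point): Middle of the jig's slot, level with the base's top face; jig axes. The pin stands on the slot's centre line (x = 0) anywhere within 18 mm of this point along y: NOT measured. Pin: 14 mm diameter, 9 mm above the base; straight for 5 mm, then a cone narrowing to a flat 9 mm tip. It does not give; keep the load on it under 40 N.
- fence (a point): Foot of the fence's flat inner face, at its middle, level with the base's top face: 35.5 mm from the slot's centre line towards +x. The face runs along the jig's y (280 mm long) and stands 14 mm above the base. With the bracket's long edge against it, the hole is 0.5 mm off the pin's line.
- polish: White bottle of polish with a black cap, 64 mm diameter, 160 mm tall, standing on the bench; origin at the centre of its underside. Leave it standing where it is.
- tape: Roll of masking tape lying flat, 110 mm across, 30 mm high; origin at the centre of its underside. Leave it where it is.
- spanner: Steel spanner 190 mm long lying on the bench; origin under its middle, x along it. Leave it where it is.
There are look-alikes about, which are no part of the job. What is shaped like the bracket but red or turquoise is not meant.

How it is judged:
At the end, for the whole second after the job is handed in: The bracket lies flat on the jig (underside at the hole within 1.5 mm of the base's top face, tilt under 0.025 rad), hole over the pin (within 3 mm of the slot's centre line, 21 mm of its middle), long edge along the fence within 0.06 rad, either way round, at rest and released (z of hole in the frame of slot_mid between -0.0015 and 0.0015 m and x of hole in the frame of slot_mid between -0.003 and 0.003 m and y of hole in the frame of slot_mid between -0.021 and 0.021 m and angle between hole's own z axis and vertical below 0.025 rad and angle between the y axis of hole and the y axis of slot_mid, either way round below 0.06 rad and linear speed of bracket below 0.01 m/s); the robot touches nothing.
It fails at once if the bracket is pressed or shoved on the locating pin with more than 40 N (contact force between bracket and pin above 40 N).
It fails at once if the polish bottle is moved more than 20 mm or tipped (distance of polish from where it was at the start of the episode above 0.02 m or angle between polish's own z axis and vertical above 0.3 rad).
It fails at once if the tape roll is moved more than 20 mm (distance of tape from where it was at the start of the episode above 0.02 m).
It fails at once if the spanner is moved more than 20 mm (distance of spanner from where it was at the start of the episode above 0.02 m).
It also fails if it takes over 64 s, if anything falls off the work surface, if the arm or the gripper's body presses on something with over 40 N, if the wrist force passes 120 N, or if a joint passes its speed limit or range.

### The arm

A 7-joint arm with a two-finger parallel gripper is mounted at the origin on the work surface. World frame = base frame: x ahead of the robot, y to its left, z up, the work surface at z = 0. Lengths are in m, angles in rad, forces in N, time in s.
With the tool pointing down it reaches from about 0.4 to 0.875 m from the base axis. Payload 19.3 kg.
Tool frame: the origin (TCP) lies at the very end of the fingers, on their centre line; the grasp point (between the pads) lies 19 mm behind it; z points along the fingers, y is the direction in which the jaws open and shut (so a half turn about z gives the same grasp; the last joint's range is limited). The gripper opens to 85 mm and grips with 20 to 120 N. Pads are 22 mm wide; open, the fingers measure 114 mm over their backs; the gripper's body (76 mm by 85 mm) begins 54 mm behind the grasp point. The pads swing forward as they close: fully open they stand 13 mm farther back than shut.
Start: joints at [1.276, 0.521, -0.036, 1.599, 0.021, 1.021, -0.113], TCP at [0.139, -0.609, 0.231] pointing down, gripper open.
Joint ranges: [-2.91, 2.91], [-0.3, 2.13], [-1.5, 1.42], [0.17, 2.43], [-1.26, 4.41], [0.16, 1.93], [-2.52, 2.52]. Speed limits (rad/s): [1.89, 1.89, 2.39, 2.39, 3.01, 3.01, 3.01].

### API

Orientations are given as [roll, pitch, yaw] about the fixed x, y, z axes, in that order (R = Rz(yaw) Ry(pitch) Rx(roll)).
In Python, from workcell import bot, grab_frame, calibration, workorder gives the robot as it stands.
- The arm moves only by the tool move_arm, never from a script. Its arguments are lists of equal length, an entry for each row: "jaw": the closure in counts, from 0 (fully open) to 255 (shut); "dp": the shift along the tool's x, y, z in units of 800 mm (1.0 is 800 mm), a list of three; "rotation": the turn, a rotation vector about the tool's x, y, z in units of pi rad (1.0 is pi rad), a list of three. In form: {"jaw": [jaw, ...], "dp": [[dx, dy, dz], ...], "rotation": [[rx, ry, rz], ...]}. A call has 1 to 10 rows; each row shifts and turns the commanded pose from where the row before left it, along the tool's axes as they then stand; what a row does not reach is not made up. A row lasts 1/8 s, in which the tool goes at most 62.5 mm and 10.7 degrees, less where a joint would pass 70% of its speed; a pose out of reach is approached as far as the arm can. A call with a number of a shift or a turn outside -1 to 1 is refused whole. A call with a gripper value outside its range is refused whole. The fingers move at their own pace and stop on an object; "squeeze" is the grip in N (left out, the last holds). Time passes only in rows, so rows that do not move let the fingers close. It gives the time, the measured TCP pose, the force and the opening at its end, in the units of the state.
- bot.observe(): the state, without advancing time (a new reading comes with each control period).
- grab_frame(name): name is "scene" or "top" or "wrist"; returns the picture (400x640x3 uint8, blue, green, red); there is no depth.
- calibration(name): a dict with "camera_matrix" (3x3 intrinsics, pixels), "T" (4x4, takes a point from camera to world coordinates). Camera axes: x right, y down, z forward; pixel columns grow to the right and rows downward; lengths in m; the calibration is good to about 2 mm. A picture is of the moment at which its call begins: read the wrist's pose just before it. calibration takes no time and is no camera call; for the wrist camera it gives the pose at the moment of the call.
- workorder.job_done(): hands the job in, once; it reports no verdict.
The state is a dict: "clock": time; "qpos": joint angles; "qd": joint speeds; "joint_efforts": joint torques, N m; "position": TCP position; "tool_rot": TCP orientation; "force": force on the tool from outside, world axes, zero at the start; "moment": the same for the moment, N m; "grip_width": finger opening in m.
Only numpy, scipy, OpenCV 4.12 (cv2) and the standard library are available. Lean on these libraries where they do the work, as an engineer would, in place of code of your own. Each camera call takes 0.05 s, during which the arm holds its last target. There are 200 camera calls.

## Working session

There is one attempt and no reset: what is moved stays moved. The work goes in short steps, Python scripts to look and compute and a tool call to move; the robot and the scene stay as the last step left them, time stands still between calls to the robot, and variables do not carry over. Pictures are saved under pics/ and viewed, about 8 in all and at most 12, crops included, and the job is handed in when it is done.

Besides the shell and the picture viewer there is one more tool, called after "Emit:" as name(argument=value, ...), one argument or row to a line, values as JSON. move_arm: Moves the arm, as the interface text tells. Shifts and turns lie within -1 to 1; 1 stands for 800 mm of shift or pi rad of turn. Its arguments: {"type":"object","properties":{"jaw":{"type":"array","items":{"type":"number"}},"dp":{"type":"array","items":{"type":"array","items":{"type":"number","minimum":-1,"maximum":1}}},"rotation":{"type":"array","items":{"type":"array","items":{"type":"number","minimum":-1,"maximum":1}}},"squeeze":{"type":"number"}},"required":["jaw","dp","rotation"]}

```bash
ls; mkdir -p pics; python3 - <<'E'
from workcell import bot, grab_frame, calibration
import cv2, numpy as np
np.set_printoptions(precision=4,suppress=True)
for n in("top","scene"):
    cv2.imwrite(f"pics/{n}0.png",grab_frame(n)); c=calibration(n); print(n,np.array(c["camera_matrix"]),np.array(c["T"]))
s=bot.observe(); print(s)
E
```

```text
pics
top [[500.2695   0.     325.177 ]
 [  0.     500.2695 202.0173]
 [  0.       0.       1.    ]] [[-0.0153 -0.9916  0.1286  0.3346]
 [-0.9996  0.012  -0.0264  0.0147]
 [ 0.0246 -0.129  -0.9913  1.5516]
 [ 0.      0.      0.      1.    ]]
scene [[420.4884   0.     322.1414]
 [  0.     420.4884 198.7392]
 [  0.       0.       1.    ]] [[-0.0137  0.5551 -0.8317  1.5651]
 [ 0.9999  0.0105 -0.0095  0.0239]
 [ 0.0034 -0.8317 -0.5552  0.7397]
 [ 0.      0.      0.      1.    ]]
{'clock': 0.1, 'qpos': array([ 1.2758,  0.5219, -0.0363,  1.5999,  0.0212,  1.0211, -0.1128]), 'qd': array([ 0.0005, -0.0026,  0.0003, -0.0022,  0.0001,  0.0016,  0.0006]), 'joint_efforts': array([  0.0044, -92.8491,   1.9844, -37.0532,   0.0182,   0.0054,
        -0.0001]), 'position': array([ 0.1392, -0.609 ,  0.2308]), 'tool_rot': array([-3.1406,  0.0001,  0.2248]), 'force': array([-0.1384,  0.0209,  0.5568]), 'moment': array([ 0.0089, -0.0223, -0.0197]), 'grip_width': 0.08542730328759467}
```

View pics/top0.png

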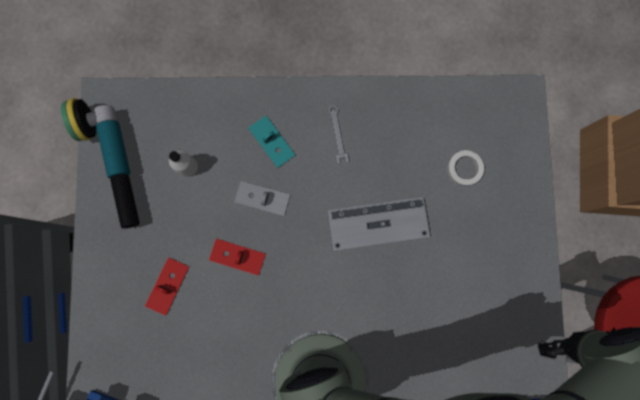

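View pics/scene0.png

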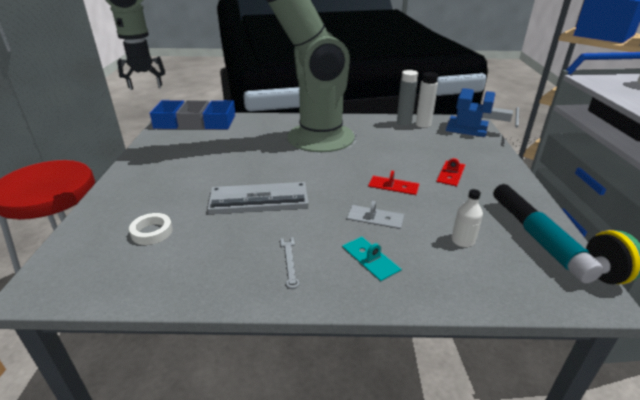

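The grey bracket is at top (262,198). The look-alikes are red (238,257), red (167,286) and turquoise (272,141). Only the grey one is plain steel. The jig is at (380,222) with its fence on the upper (+x) side. I'll confirm with one enlarged crop.

```bash
cat > h.py <<'E'
import cv2, numpy as np
from workcell import bot, grab_frame, calibration
np.set_printoptions(precision=4,suppress=True)
def pw(n,uv,z,c=None):
    c=c or calibration(n); K=np.array(c["camera_matrix"]); T=np.array(c["T"])
    uv=np.atleast_2d(uv).astype(float); d=np.c_[uv,np.ones(len(uv))]@np.linalg.inv(K).T@T[:3,:3].T
    z=np.broadcast_to(z,len(uv)); return T[:3,3]+d*((z-T[2,3])/d[:,2])[:,None]
def wp(n,P,c=None):
    c=c or calibration(n); K=np.array(c["camera_matrix"]); T=np.array(c["T"])
    p=(np.atleast_2d(P)-T[:3,3])@T[:3,:3]@K.T; return p[:,:2]/p[:,2:]
E
python3 - <<'E'
from h import *
im=cv2.imread("pics/top0.png")[165:265,225:445]
cv2.imwrite("pics/crop1.png",cv2.resize(im,(792,360),interpolation=cv2.INTER_CUBIC))
uv=[[236,183],[291,193],[287,215],[234,202]]
print(pw("top",uv,.006)); print(pw("top",[[328,209],[424,198],[429,236],[333,249]],.02))
print(pw("top",[[251,195],[262,198]],.006))
E
```

```text
[[0.5983 0.2509 0.006 ]
 [0.5648 0.0798 0.006 ]
 [0.496  0.0926 0.006 ]
 [0.5386 0.2566 0.006 ]]
[[ 0.5115 -0.0344  0.02  ]
 [ 0.5422 -0.3333  0.02  ]
 [ 0.424  -0.3439  0.02  ]
 [ 0.3885 -0.0477  0.02  ]]
[[0.56   0.2041 0.006 ]
 [0.5501 0.17   0.006 ]]
```

View pics/crop1.png

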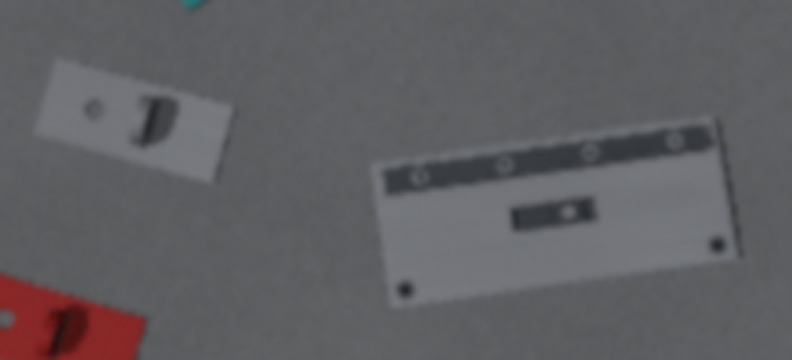

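The grey bracket has its hole at crop (95,109) and lug at (155,120). It is plain steel with a plate of about 70x165 mm, so it is the one meant. The fence is on the jig's +x side, and the pin is at crop (569,212), to the right of the slot's middle. Next I'll take a closer look with the wrist camera over the jig.

```bash
cat >> h.py <<'E'
def plan(target,yaw):
    "remaining shift (tool axes, units) and turn to a tool-down pose"
    from scipy.spatial.transform import Rotation as R
    s=bot.observe(); r=R.from_euler('xyz',s['tool_rot']); g=R.from_euler('xyz',[np.pi,0,yaw])
    d=np.array(target)-s['position']
    print('t',s['clock'],'pos',s['position'],'rot',s['tool_rot'],'w',s['grip_width'],'F',s['force'])
    print('dp start axes',r.inv().apply(d)/.8,'dp goal axes',g.inv().apply(d)/.8,'rot',(r.inv()*g).as_rotvec()/np.pi)
E
python3 - <<'E'
from h import *
c=calibration("wrist"); print(c["camera_matrix"],np.array(c["T"]))
plan([.43,-.19,.25],.1)
E
```

```text
[[282.5527   0.     314.8835]
 [  0.     282.5527 203.8781]
 [  0.       0.       1.    ]] [[ 0.2233 -0.9383 -0.2641  0.2063]
 [-0.9747 -0.2158 -0.0576 -0.5945]
 [-0.003   0.2703 -0.9628  0.3725]
 [ 0.      0.      0.      1.    ]]
t 0.1 pos [ 0.1392 -0.609   0.2308] rot [-3.1406  0.0001  0.2248] w 0.08542730328759467 F [-0.1384  0.0209  0.5568]
dp start axes [ 0.4711 -0.4296 -0.0236] dp goal axes [ 0.4139 -0.4849 -0.024 ] rot [-0.0003  0.      0.0397]
```

Emit:
move_arm(
  jaw=[0,0,0,0,0,0,0,0,0,0],
  dp=[
    [0.053,-0.0416,-0.0024],
    [0.053,-0.0416,-0.0024],
    [0.053,-0.0416,-0.0024],
    [0.053,-0.0416,-0.0024],
    [0.053,-0.0416,-0.0024],
    [0.053,-0.0416,-0.0024],
    [0.053,-0.0416,-0.0024],
    [0.053,-0.0416,-0.0024],
    [0.053,-0.0416,-0.0024],
    [0.053,-0.0416,-0.0024],
  ],
  rotation=[
    [0,0,0],
    [0,0,0],
    [0,0,0],
    [0,0,0],
    [0,0,0],
    [0,0,0],
    [0,0,0],
    [0,0,0],
    [0,0,0],
    [0,0,0.04],
  ],
)

```text
clock: 1.35
position: [0.4792, -0.1889, 0.2505]
tool_rot: [-3.141, 0.0, 0.097]
force: [-0.4, -0.3, -0.4]
grip_width: 0.0858
```

Emit:
move_arm(
  jaw=[0,0],
  dp=[
    [0,0,0],
    [0,0,0],
  ],
  rotation=[
    [0,0,0],
    [0,0,0],
  ],
)

```text
clock: 1.6
position: [0.4781, -0.1906, 0.2502]
tool_rot: [3.142, 0.001, 0.1]
force: [-0.1, -1.1, -0.3]
grip_width: 0.0852
```

```bash
python3 - <<'E'
from h import *
plan([.5,.17,.25],-.2)
import pickle
c=calibration("wrist"); im=grab_frame("wrist"); cv2.imwrite("pics/w1.png",im); pickle.dump(c,open("c1.pkl","wb")); print(np.array(c["T"]))
E
```

```text
t 1.6 pos [ 0.4781 -0.1906  0.2502] rot [3.1415 0.0008 0.0999] w 0.08516938897040081 F [-0.0601 -1.0705 -0.2809]
dp start axes [ 0.0723 -0.4458  0.0002] dp goal axes [-0.0627 -0.4472  0.0003] rot [0.0001 0.0002 0.0955]
[[ 0.1003 -0.9576 -0.27    0.5466]
 [-0.995  -0.097  -0.0254 -0.1843]
 [-0.0019  0.2712 -0.9625  0.3919]
 [ 0.      0.      0.      1.    ]]
```

View pics/w1.png

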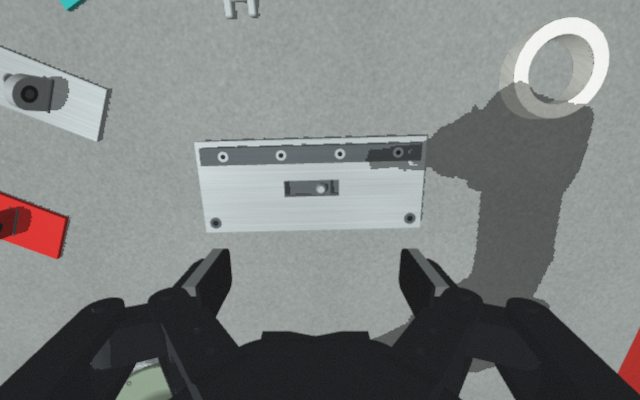

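```bash
python3 - <<'E'
from h import *
import pickle
c=pickle.load(open("c1.pkl","rb"))
C=pw("wrist",[[195,143],[427,136],[421,226],[207,232]],.02,c); print(C,[np.linalg.norm(C[i]-C[i-1]) for i in range(4)])
d=(C[0]-C[1]+C[3]-C[2]);yaw=np.arctan2(-d[0],d[1]);print("yaw",yaw)
ex=np.array([np.cos(yaw),np.sin(yaw),0]);ey=np.array([-np.sin(yaw),np.cos(yaw),0])
o=C.mean(0)-.0025*ex; print("origin",o)
def loc(p):return np.c_[(p-o)@ex,(p-o)@ey]
print("slot",loc(pw("wrist",[[284,181],[339,181],[339,196],[285,197]],.02,c)))
print("pin",loc(pw("wrist",[[320.5,188.5]],.029,c)), "fence top edges",loc(pw("wrist",[[201,166],[425,160]],.034,c)))
# top cam
t=np.array([[225,165]])+np.array([[372,162],[714,117],[741,258],[391,307]])/3.6
print("top cam",pw("top",t,.02).mean(0), "bracket corners")
B=np.array([[225,165]])+np.array([[57,58],[235,106],[214,184],[36,134]])/3.6
b=pw("top",B,.006);print(b,b.mean(0));d=b[0]-b[1]+b[3]-b[2];print("byaw",np.arctan2(-d[0],d[1]),[np.linalg.norm(b[i]-b[i-1]) for i in range(4)])
im=cv2.imread("pics/w1.png")[120:245,180:440];cv2.imwrite("pics/crop2.png",cv2.resize(im,(780,375),interpolation=cv2.INTER_CUBIC))
E
```

```text
[[ 0.5079 -0.0321  0.02  ]
 [ 0.5465 -0.3279  0.02  ]
 [ 0.4253 -0.3449  0.02  ]
 [ 0.386  -0.0472  0.02  ]] [np.float64(0.12275824550268868), np.float64(0.29826832266668013), np.float64(0.12244907205672377), np.float64(0.30028418531133205)]
yaw 0.13053186034087763
origin [ 0.4639 -0.1883  0.02  ]
slot [[ 0.0107  0.0374]
 [ 0.0086 -0.0361]
 [-0.0121 -0.036 ]
 [-0.0113  0.0373]]
pin [[ 0.0011 -0.0111]] fence top edges [[ 0.0359  0.1398]
 [ 0.035  -0.1435]]
top cam [ 0.4647 -0.1914  0.02  ] bracket corners
[[0.6041 0.2359 0.006 ]
 [0.5603 0.0821 0.006 ]
 [0.4926 0.1006 0.006 ]
 [0.5379 0.2535 0.006 ]] [0.5487 0.168  0.006 ]
byaw -0.28271592768268766 [np.float64(0.06851655193987645), np.float64(0.15991530572684426), np.float64(0.07010658982935934), np.float64(0.15946922522456233)]
```

View pics/crop2.png

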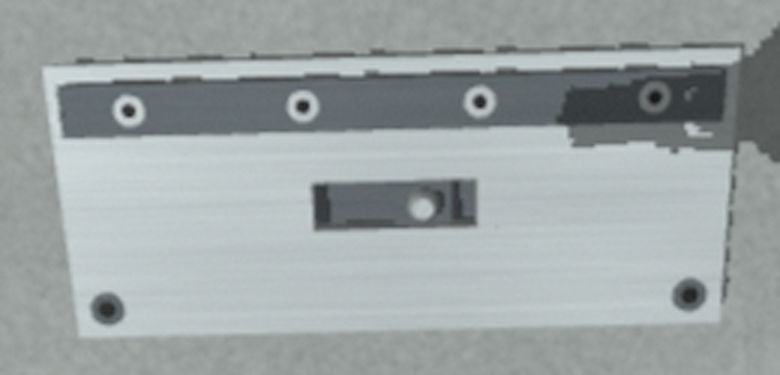

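The jig is at about (0.464,-0.189) with yaw 0.13 rad. Its measured sides of 0.123 x 0.299 m match the stated size. The pin tip is at crop (422,207), jig y about -11 mm. The fence face measures x = 35.5 mm, as stated. Next I'll move over the lug.

Emit:
move_arm(
  jaw=[0,0,0,0,0,0,0,0,0,0],
  dp=[
    [0.0183,-0.0608,0.009],
    [0.0183,-0.0608,0.009],
    [0.0183,-0.0608,0.009],
    [0.0183,-0.0608,0.009],
    [0.0183,-0.0608,0.009],
    [0.0183,-0.0608,0.009],
    [0.0183,-0.0608,0.009],
    [0,0,0],
    [0,0,0],
    [0,0,0],
  ],
  rotation=[
    [0,0,0],
    [0,0,0],
    [0,0,0],
    [0,0,0],
    [0,0,0],
    [0,0,0],
    [0,0,0],
    [0,0,0.0407],
    [0,0,0.0407],
    [0,0,0.0407],
  ],
)

```text
clock: 2.9
position: [0.5469, 0.157, 0.2]
tool_rot: [3.141, 0.0, -0.29]
force: [-0.4, 0.0, 0.0]
grip_width: 0.0853
```

Emit:
move_arm(
  jaw=[0,0],
  dp=[
    [0,0,0],
    [0,0,0],
  ],
  rotation=[
    [0,0,0],
    [0,0,0],
  ],
)

```text
clock: 3.15
position: [0.5468, 0.1579, 0.2001]
tool_rot: [3.141, 0.0, -0.282]
force: [-0.8, 0.6, -0.9]
grip_width: 0.0854
```

```bash
python3 - <<'E'
from h import *
plan([.546,.158,.014],-.283)
import pickle
c=calibration("wrist"); im=grab_frame("wrist"); cv2.imwrite("pics/w2.png",im); pickle.dump(c,open("c2.pkl","wb"))
E
```

```text
t 3.15 pos [0.5468 0.1579 0.2001] rot [ 3.1414  0.     -0.2822] w 0.08542217187926601 F [-0.753   0.5994 -0.8779]
dp start axes [-0.001   0.0001  0.2326] dp goal axes [-0.001   0.0002  0.2326] rot [0.0001 0.     0.0003]
```

View pics/w2.png

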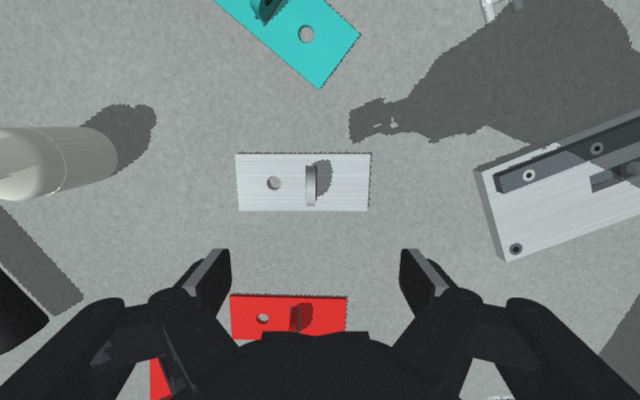

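```bash
python3 - <<'E'
from h import *
import pickle
c=pickle.load(open("c2.pkl","rb"))
b=pw("wrist",[[236,154],[370,153],[368.5,210],[239,211]],.006,c);print(b,b.mean(0));d=b[0]-b[1]+b[3]-b[2];y=np.arctan2(-d[0],d[1]);print("byaw",y,[np.linalg.norm(b[i]-b[i-1]) for i in range(4)])
ex=np.array([np.cos(y),np.sin(y),0]);ey=np.array([-np.sin(y),np.cos(y),0]);o=b.mean(0)
h=pw("wrist",[[274,183]],.006,c)[0];print("hole local",(h-o)@ex,(h-o)@ey)
lug=o-.01*ey;lug[2]=.014;print("lug",lug)
p=[o-.01*ey+sx*.02*ex+np.array([0,0,.0]) for sx in(-1,1)]+[o-.01*ey+[0,0,.048],o-.01*ey+.0*ex]
print(wp("wrist",p,c)); plan(lug,y)
E
```

```text
[[0.6065 0.2372 0.006 ]
 [0.5639 0.0855 0.006 ]
 [0.4961 0.1032 0.006 ]
 [0.5396 0.2582 0.006 ]] [0.5515 0.1711 0.006 ]
byaw -0.2738036272384881 [np.float64(0.07019280835103256), np.float64(0.15757527828997522), np.float64(0.07001983114082475), np.float64(0.16099201588707301)]
hole local 1.904092745506035e-05 0.03549237266355376
lug [0.5488 0.1614 0.014 ]
[[311.7833 198.7312]
 [311.4149 166.2122]
 [311.0313 191.8629]
 [311.602  182.7297]]
t 3.2 pos [0.5468 0.158  0.2001] rot [ 3.1415  0.0001 -0.2826] w 0.08570146980804491 F [-0.0023 -0.5812 -0.2874]
dp start axes [ 0.0012 -0.0048  0.2326] dp goal axes [ 0.0013 -0.0048  0.2326] rot [ 0.      0.     -0.0028]
```

Emit:
move_arm(
  jaw=[0,0,0,0,0,0],
  dp=[
    [0.0012,-0.0048,0.05],
    [0,0,0.05],
    [0,0,0.05],
    [0,0,0.04],
    [0,0,0.02],
    [0,0,0.02],
  ],
  rotation=[
    [0,0,-0.0028],
    [0,0,0],
    [0,0,0],
    [0,0,0],
    [0,0,0],
    [0,0,0],
  ],
  squeeze=50,
)

```text
clock: 3.95
position: [0.5492, 0.1621, 0.0159]
tool_rot: [-3.141, -0.001, -0.275]
force: [0.8, 0.4, 0.2]
grip_width: 0.085
```

Emit:
move_arm(
  jaw=[255,255,255,255,255,255,255,255],
  dp=[
    [0,0,0],
    [0,0,0],
    [0,0,0],
    [0,0,0],
    [0,0,0],
    [0,0,0],
    [0,0,0],
    [0,0,0],
  ],
  rotation=[
    [0,0,0],
    [0,0,0],
    [0,0,0],
    [0,0,0],
    [0,0,0],
    [0,0,0],
    [0,0,0],
    [0,0,0],
  ],
)

```text
clock: 4.95
position: [0.549, 0.1622, 0.0167]
tool_rot: [-3.141, -0.001, -0.276]
force: [-0.3, -0.2, 7.4]
grip_width: 0.0094
```

Gripped: the opening is 9.4 mm against a lug of about 10 mm. Now I'll lift and check the weight.

Emit:
move_arm(
  jaw=[255,255,255,255,255,255,255,255],
  dp=[
    [0,0,-0.01],
    [0,0,-0.01],
    [0,0,-0.02],
    [0,0,-0.03],
    [0,0,-0.03],
    [0,0,-0.025],
    [0,0,0],
    [0,0,0],
  ],
  rotation=[
    [0,0,0],
    [0,0,0],
    [0,0,0],
    [0,0,0],
    [0,0,0],
    [0,0,0],
    [0,0,0],
    [0,0,0],
  ],
)

```text
clock: 5.95
position: [0.5484, 0.1619, 0.1158]
tool_rot: [3.141, 0.0, -0.276]
force: [0.4, -0.4, -5.7]
grip_width: 0.0092
```

```bash
python3 - <<'E'
from h import *
plan([.464,-.189,.12],.13); print(bot.observe()['moment'])
import pickle
c=calibration("wrist"); im=grab_frame("wrist"); cv2.imwrite("pics/w3.png",im); pickle.dump(c,open("c3.pkl","wb"))
E
```

```text
t 5.95 pos [0.5484 0.1619 0.1158] rot [ 3.1413  0.0004 -0.2757] w 0.009182174086015033 F [ 0.36   -0.3627 -5.6735]
dp start axes [ 0.0178  0.4507 -0.0052] dp goal axes [-0.1615  0.4212 -0.0053] rot [ 0.0001  0.0001 -0.1291]
[-0.0353  0.0358 -0.0107]
```

View pics/w3.png

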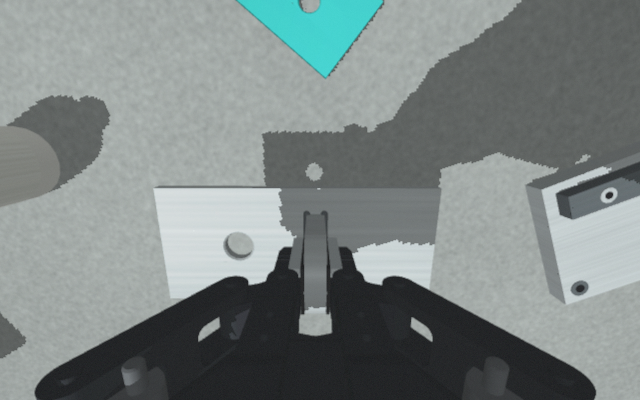

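```bash
python3 - <<'E'
from h import *
import pickle
from scipy.spatial.transform import Rotation as R
c=pickle.load(open("c3.pkl","rb")); s=bot.observe(); r=R.from_euler('xyz',[np.pi,0,-.2757]); p=np.array([.5484,.1619,.1158])
for zt in (.105,.1055):
    q=r.inv().apply(pw("wrist",[[154,187],[441,188],[238.5,244]],zt,c)-p)
    print(q,np.linalg.norm(q[0]-q[1]),np.arctan2(q[1,0]-q[0,0],q[1,1]-q[0,1]))
E
```

```text
[[ 0.0356 -0.0885  0.0108]
 [ 0.0352  0.0698  0.0108]
 [ 0.0016 -0.0443  0.0108]] 0.15829995225839458 -0.002857151218580127
[[ 0.0357 -0.0882  0.0103]
 [ 0.0353  0.0696  0.0103]
 [ 0.0018 -0.0442  0.0103]] 0.15778071599022464 -0.0028571512185807365
```

The bracket sits well centred in the jaws: its edge is at tool x +35.5 mm, the hole at tool y -44.5 mm, and yaw is within 3 mrad. The 5.7 N on the wrist matches its weight. Next I'll carry it over the jig, about 3 mm off the fence and 8 mm short of the pin.

Emit:
move_arm(
  jaw=[255,255,255,255,255,255,255,255,255,255],
  dp=[
    [0.0024,0.0317,0],
    [0.0047,0.0635,0],
    [0.0047,0.0635,0],
    [0.0047,0.0635,0],
    [0.0047,0.0635,0],
    [0.0047,0.0635,0],
    [0.0047,0.0635,0],
    [0.0047,0.0635,0],
    [0.0025,0.0315,0],
    [0,0,0],
  ],
  rotation=[
    [0,0,0],
    [0,0,0],
    [0,0,0],
    [0,0,0],
    [0,0,0],
    [0,0,0],
    [0,0,0],
    [0,0,0],
    [0,0,-0.043],
    [0,0,-0.043],
  ],
)

```text
clock: 7.25
position: [0.466, -0.2392, 0.1152]
tool_rot: [3.142, 0.001, -0.005]
force: [0.1, 1.6, -6.1]
grip_width: 0.0091
```

Emit:
move_arm(
  jaw=[255,255,255,255,255],
  dp=[
    [0,0,0],
    [0,0,0.03],
    [0,0,0.02],
    [0,0,0],
    [0,0,0],
  ],
  rotation=[
    [0,0,-0.0431],
    [0,0,0],
    [0,0,0],
    [0,0,0],
    [0,0,0],
  ],
)

```text
clock: 7.88
position: [0.4675, -0.237, 0.0764]
tool_rot: [3.142, -0.0, 0.13]
force: [0.1, -0.0, -5.4]
grip_width: 0.0092
```

```bash
python3 - <<'E'
from h import *
plan([.467,-.237,.054],.13)
import pickle
c=calibration("wrist"); im=grab_frame("wrist"); cv2.imwrite("pics/w4.png",im); pickle.dump(c,open("c4.pkl","wb"))
E
```

```text
t 7.875 pos [ 0.4675 -0.237   0.0764] rot [ 3.1416 -0.0001  0.13  ] w 0.009171245092700049 F [ 0.1447 -0.0017 -5.3736]
dp start axes [-0.0007 -0.      0.028 ] dp goal axes [-0.0006 -0.      0.028 ] rot [ 0. -0. -0.]
```

View pics/w4.png

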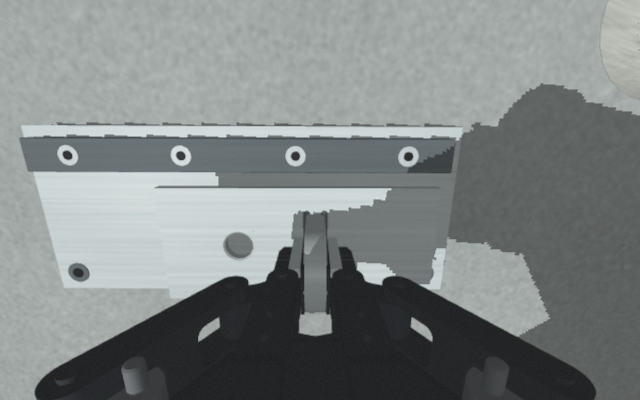

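```bash
python3 - <<'E'
from h import *
import pickle
from scipy.spatial.transform import Rotation as R
c=pickle.load(open("c4.pkl","rb")); r=R.from_euler('xyz',[np.pi,0,.13]); p=np.array([.4675,-.237,.0764])
f=lambda uv,z:r.inv().apply(pw("wrist",uv,z,c)-p)
print("fence top inner",f([[27,171.5],[452,172.5]],.034)); print("base far corners",f([[20,126],[463,127.5]],.02))
print("bolt heads",f([[67,155],[180,155.5],[295,156],[408,156]],.034))
print("plate edge",f([[155,187],[439,187]],.0764-.0107)); print("hole",f([[238.5,245]],.0764-.0107))
E
```

```text
fence top inner [[ 0.0389 -0.1888  0.0424]
 [ 0.0385  0.0902  0.0424]]
base far corners [[ 0.0677 -0.1994  0.0564]
 [ 0.0668  0.1004  0.0564]]
bolt heads [[ 0.0497 -0.16    0.0424]
 [ 0.0494 -0.0869  0.0424]
 [ 0.0491 -0.0126  0.0424]
 [ 0.0492  0.0604  0.0424]]
plate edge [[ 0.0355 -0.0878  0.0107]
 [ 0.0356  0.0687  0.0107]]
hole [[ 0.0009 -0.0443  0.0107]]
```

The gap to the fence is 3.2 mm, the plate is parallel to it within 2 mrad, and the hole needs about 6 mm of travel along tool +y. Next I'll descend to just above the pin's top and close on the fence gently.

Emit:
move_arm(
  jaw=[255,255,255,255,255],
  dp=[
    [0,0,0.015],
    [0,0,0.01],
    [0,0,0.006],
    [0,0,0.0047],
    [0,0,0],
  ],
  rotation=[
    [0,0,0],
    [0,0,0],
    [0,0,0],
    [0,0,0],
    [0,0,0],
  ],
)

```text
clock: 8.55
position: [0.4672, -0.237, 0.0473]
tool_rot: [-3.141, 0.0, 0.13]
force: [-0.1, 0.2, -5.3]
grip_width: 0.0098
```

Emit:
move_arm(
  jaw=[255,255,255,255,255,255],
  dp=[
    [0.001,0,0],
    [0.001,0,0],
    [0.0006,0,0],
    [0.0006,0,0],
    [0,0,0],
    [0,0,0],
  ],
  rotation=[
    [0,0,0],
    [0,0,0],
    [0,0,0],
    [0,0,0],
    [0,0,0],
    [0,0,0],
  ],
)

```text
clock: 9.3
position: [0.4698, -0.2367, 0.0475]
tool_rot: [-3.142, 0.0, 0.13]
force: [-0.2, 0.1, -5.8]
grip_width: 0.0095
```

Still no contact after about 2.6 mm, so I'll keep going in half-millimetre steps.

Emit:
move_arm(
  jaw=[255,255,255,255],
  dp=[
    [0.0005,0,0],
    [0.0005,0,0],
    [0,0,0],
    [0,0,0],
  ],
  rotation=[
    [0,0,0],
    [0,0,0],
    [0,0,0],
    [0,0,0],
  ],
)

```text
clock: 9.8
position: [0.4706, -0.2366, 0.0475]
tool_rot: [-3.142, 0.0, 0.13]
force: [-0.4, 1.4, -6.5]
grip_width: 0.0098
```

Emit:
move_arm(
  jaw=[255,255,255,255],
  dp=[
    [0.0005,0,0],
    [0.0005,0,0],
    [0,0,0],
    [0,0,0],
  ],
  rotation=[
    [0,0,0],
    [0,0,0],
    [0,0,0],
    [0,0,0],
  ],
)

```text
clock: 10.3
position: [0.471, -0.2365, 0.0474]
tool_rot: [-3.141, 0.001, 0.13]
force: [-5.5, -0.8, -4.2]
grip_width: 0.0094
```

Fence contact at -5.5 N. I'll back off 0.4 mm, then lower gently onto the pin.

Emit:
move_arm(
  jaw=[255,255,255,255,255],
  dp=[
    [-0.0005,0,0],
    [0,0,0.001],
    [0,0,0.001],
    [0,0,0],
    [0,0,0],
  ],
  rotation=[
    [0,0,0],
    [0,0,0],
    [0,0,0],
    [0,0,0],
    [0,0,0],
  ],
)

```text
clock: 10.92
position: [0.471, -0.2366, 0.0459]
tool_rot: [-3.142, 0.0, 0.13]
force: [-2.6, -1.4, -6.7]
grip_width: 0.0092
```

Emit:
move_arm(
  jaw=[255,255,255,255],
  dp=[
    [0,0,0.0007],
    [0,0,0.0005],
    [0,0,0],
    [0,0,0],
  ],
  rotation=[
    [0,0,0],
    [0,0,0],
    [0,0,0],
    [0,0,0],
  ],
)

```text
clock: 11.42
position: [0.471, -0.2367, 0.0454]
tool_rot: [3.141, 0.0, 0.13]
force: [-6.6, 0.3, 4.0]
grip_width: 0.0094
```

It is resting on the pin with about 10 N, at TCP z 45.4 mm against 45.7 expected. I'll ease off slightly and slide along the fence.

Emit:
move_arm(
  jaw=[255,255,255,255,255,255],
  dp=[
    [-0.0004,0,-0.0002],
    [0,0.001,0],
    [0,0.001,0],
    [0,0.001,0],
    [0,0,0],
    [0,0,0],
  ],
  rotation=[
    [0,0,0],
    [0,0,0],
    [0,0,0],
    [0,0,0],
    [0,0,0],
    [0,0,0],
  ],
)

```text
clock: 12.18
position: [0.4711, -0.2379, 0.0451]
tool_rot: [-3.14, 0.0, 0.131]
force: [-5.8, 5.7, 3.3]
grip_width: 0.0095
```

Emit:
move_arm(
  jaw=[255,255,255,255],
  dp=[
    [0,0.001,0],
    [0,0.001,0],
    [0,0,0],
    [0,0,0],
  ],
  rotation=[
    [0,0,0],
    [0,0,0],
    [0,0,0],
    [0,0,0],
  ],
)

```text
clock: 12.68
position: [0.4713, -0.2398, 0.045]
tool_rot: [-3.141, 0.0, 0.13]
force: [-3.4, 3.3, -1.4]
grip_width: 0.0089
```

Emit:
move_arm(
  jaw=[255,255,255,255],
  dp=[
    [0,0.001,0],
    [0,0.001,0],
    [0,0,0],
    [0,0,0],
  ],
  rotation=[
    [0,0,0],
    [0,0,0],
    [0,0,0],
    [0,0,0],
  ],
)

```text
clock: 13.18
position: [0.4716, -0.2423, 0.0451]
tool_rot: [3.141, -0.0, 0.13]
force: [-1.5, -1.2, -5.8]
grip_width: 0.0095
```

Emit:
move_arm(
  jaw=[255,255,255,255],
  dp=[
    [0,0,0.0006],
    [0,0,0.0006],
    [0,0,0],
    [0,0,0],
  ],
  rotation=[
    [0,0,0],
    [0,0,0],
    [0,0,0],
    [0,0,0],
  ],
)

```text
clock: 13.68
position: [0.4715, -0.2421, 0.0442]
tool_rot: [3.142, -0.0, 0.13]
force: [-1.1, 0.2, -5.4]
grip_width: 0.0096
```

The force fell away and the bracket went below the pin's tip freely, so the hole has found the pin. I'll lower step by step.

Emit:
move_arm(
  jaw=[255,255,255,255],
  dp=[
    [0,0,0.0012],
    [0,0,0.0012],
    [0,0,0],
    [0,0,0],
  ],
  rotation=[
    [0,0,0],
    [0,0,0],
    [0,0,0],
    [0,0,0],
  ],
)

```text
clock: 14.18
position: [0.4715, -0.2421, 0.0423]
tool_rot: [3.142, -0.0, 0.13]
force: [-0.2, -0.7, -6.2]
grip_width: 0.0094
```

Emit:
move_arm(
  jaw=[255,255,255,255],
  dp=[
    [0,0,0.0008],
    [0,0,0.0008],
    [0,0,0],
    [0,0,0],
  ],
  rotation=[
    [0,0,0],
    [0,0,0],
    [0,0,0],
    [0,0,0],
  ],
)

```text
clock: 14.68
position: [0.4715, -0.2424, 0.041]
tool_rot: [3.141, -0.0, 0.13]
force: [-0.2, -4.6, -5.2]
grip_width: 0.0092
```

The pin is now pushing towards -y with 4.6 N, so I'll shift that way by 0.8 mm and carry on down.

Emit:
move_arm(
  jaw=[255,255,255,255],
  dp=[
    [0,0.001,0],
    [0,0,0.001],
    [0,0,0],
    [0,0,0],
  ],
  rotation=[
    [0,0,0],
    [0,0,0],
    [0,0,0],
    [0,0,0],
  ],
)

```text
clock: 15.18
position: [0.4715, -0.2428, 0.0401]
tool_rot: [-3.141, 0.0, 0.13]
force: [0.3, -0.3, -6.2]
grip_width: 0.0092
```

Emit:
move_arm(
  jaw=[255,255,255,255],
  dp=[
    [0,0.0006,0.001],
    [0,0,0.001],
    [0,0,0],
    [0,0,0],
  ],
  rotation=[
    [0,0,0],
    [0,0,0],
    [0,0,0],
    [0,0,0],
  ],
)

```text
clock: 15.68
position: [0.4716, -0.2434, 0.0386]
tool_rot: [-3.142, 0.0, 0.13]
force: [0.2, -0.5, -6.4]
grip_width: 0.0097
```

Emit:
move_arm(
  jaw=[255,255,255,255],
  dp=[
    [0,0.0003,0.001],
    [0,0,0.0008],
    [0,0,0],
    [0,0,0],
  ],
  rotation=[
    [0,0,0],
    [0,0,0],
    [0,0,0],
    [0,0,0],
  ],
)

```text
clock: 16.18
position: [0.4716, -0.2436, 0.0372]
tool_rot: [-3.142, -0.0, 0.13]
force: [-0.4, -0.4, -5.8]
grip_width: 0.0096
```

Emit:
move_arm(
  jaw=[255,255,255,255],
  dp=[
    [0,0,0.0005],
    [0,0,0.0005],
    [0,0,0],
    [0,0,0],
  ],
  rotation=[
    [0,0,0],
    [0,0,0],
    [0,0,0],
    [0,0,0],
  ],
)

```text
clock: 16.68
position: [0.4716, -0.2437, 0.0367]
tool_rot: [3.141, -0.0, 0.13]
force: [-4.2, 1.4, 6.4]
grip_width: 0.0092
```

The bracket bottomed at TCP z 36.7 mm, exactly where the base should be. I'll relieve the load, open and retreat straight up.

Emit:
move_arm(
  jaw=[255,255,200,150,100,50,0,0,0,0],
  dp=[
    [0,0,-0.0007],
    [0,0,0],
    [0,0,0],
    [0,0,0],
    [0,0,0],
    [0,0,0],
    [0,0,0],
    [0,0,0],
    [0,0,0],
    [0,0,0],
  ],
  rotation=[
    [0,0,0],
    [0,0,0],
    [0,0,0],
    [0,0,0],
    [0,0,0],
    [0,0,0],
    [0,0,0],
    [0,0,0],
    [0,0,0],
    [0,0,0],
  ],
)

```text
clock: 17.92
position: [0.4716, -0.2436, 0.0369]
tool_rot: [-3.142, -0.0, 0.13]
force: [-0.5, -0.1, -0.5]
grip_width: 0.0852
```

Emit:
move_arm(
  jaw=[0,0,0,0,0,0,0,0],
  dp=[
    [0,0,-0.02],
    [0,0,-0.04],
    [0,0,-0.05],
    [0,0,-0.05],
    [0,0,-0.05],
    [0,0,-0.03],
    [0,0,0],
    [0,0,0],
  ],
  rotation=[
    [0,0,0],
    [0,0,0],
    [0,0,0],
    [0,0,0],
    [0,0,0],
    [0,0,0],
    [0,0,0],
    [0,0,0],
  ],
)

```text
clock: 18.92
position: [0.4713, -0.2435, 0.229]
tool_rot: [-3.142, 0.0, 0.13]
force: [0.1, 0.2, -0.2]
grip_width: 0.0853
```

```bash
python3 - <<'E'
from h import *
plan([.4716,-.2437,.0367],.13)
import pickle
c=calibration("wrist"); im=grab_frame("wrist"); cv2.imwrite("pics/w5.png",cv2.resize(im[80:280,130:470],(782,460),interpolation=cv2.INTER_CUBIC)); pickle.dump(c,open("c5.pkl","wb"))
E
```

```text
t 18.925 pos [ 0.4713 -0.2435  0.229 ] rot [-3.1416  0.0002  0.1299] w 0.08534190939808937 F [ 0.1232  0.1988 -0.2047]
dp start axes [0.0004 0.0002 0.2403] dp goal axes [0.0004 0.0002 0.2403] rot [-0.      0.0001 -0.    ]
```

View pics/w5.png

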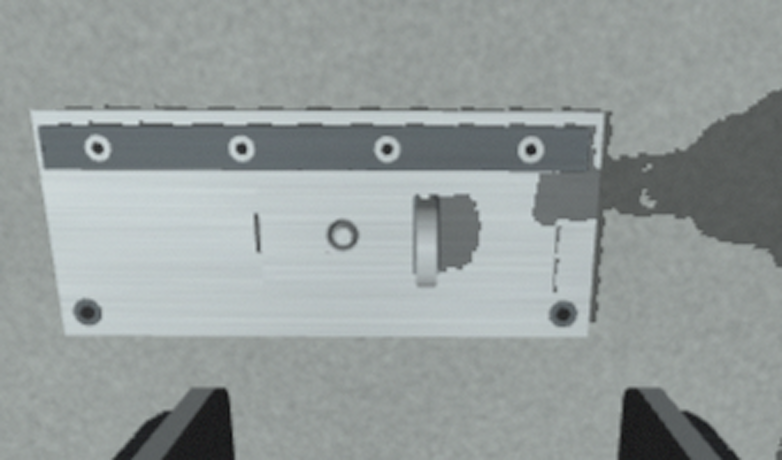

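The bracket lies along the fence, with the pin's light tip centred in the hole at crop (342,235). The lug at (426,240) stands free, and the fingers are clear. One numeric check, then I'll hand in.

```bash
python3 - <<'E'
from h import *
import pickle
from workcell import workorder
c=pickle.load(open("c5.pkl","rb")); s=1/2.3
q=lambda a:np.array(a)*s+[130,80]
b=pw("wrist",q([[32,111],[604,112],[587,336],[66,335]]),.02,c); d=b[0]-b[1]+b[3]-b[2]; y=np.arctan2(-d[0],d[1])
ex=np.array([np.cos(y),np.sin(y),0]);ey=np.array([-np.sin(y),np.cos(y),0]);o=b.mean(0)-.0025*ex
h=pw("wrist",q([[342.5,235.5]]),.026,c)[0]-o; print("jig yaw",y,"hole in jig",h@ex,h@ey)
print(workorder.job_done())
E
```

```text
jig yaw 0.12886813993845683 hole in jig -1.2601324401834493e-05 -0.011731143665218623
the job is handed in; nothing more can be done
None
```

The bracket is in the jig and the job is handed in at about 19 s of the 64 s allowed; no verdict came back.

I gripped the grey bracket by its lug, brought its long edge to the fence (5.5 N contact) and rested it on the pin with about 10 N. I slid it about 6 mm along the fence until the hole found the pin. The pin pushed back with about 5 N on the way down, so I shifted the bracket roughly 1 mm. I then lowered it to the base, let go and retreated straight up.

**Last checks:**
- **Hole position:** the final picture shows the pin concentric in the hole, 0.0 mm off the slot's centre line and 11.7 mm from its middle, towards the jig's -y.
- **Fully home:** it bottomed at a tool height of 36.7 mm, exactly the value expected for lying on the base. Tilt was not measured separately; that height is my evidence that it lies flat.
- **Alignment:** the long edge measured within about 2 mrad of the fence before lowering. The bracket's outline was too faint in the final picture to measure this again.
- **Release and surroundings:** the gripper is open and about 0.2 m above the bench with no residual force. I kept clear of the polish, tape and spanner; no final picture was taken of them.

The only disagreement was over the bracket's position before the grasp: the top and wrist cameras differed by about 4 mm. I used the wrist camera, and the grasp came out centred.

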